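# Read a glaze test tile through a loupe at focal height

### The arm

A 7-joint arm with a two-finger parallel gripper is mounted at the origin on the work surface. World frame = base frame: x ahead of the robot, y to its left, z up, the work surface at z = 0. Lengths are in m, angles in rad, forces in N, time in s.
With the tool pointing down it reaches from about 0.425 to 0.975 m from the base axis. Payload 16.7 kg.
Tool frame: the origin (TCP) lies on the front face of the gripper's body, between the roots of the fingers; the fingertips stand 73 mm ahead of it and the grasp point (between the pads) lies 54 mm ahead of it (r.tcp_to_tips is the distance from the TCP to the fingertips, in m); z points along the fingers, y is the direction in which the jaws open and shut (so a half turn about z gives the same grasp; the last joint's range is limited). The gripper opens to 85 mm and grips with 20 to 120 N. Pads are 22 mm wide; open, the fingers measure 114 mm over their backs; the gripper's body (76 mm by 85 mm) begins 54 mm behind the grasp point. The pads swing forward as they close: fully open they stand 13 mm farther back than shut.
Start: joints at [-1.312, 0.426, 0.074, 1.606, -0.034, 1.111, -0.067], TCP at [0.268, 0.62, 0.304] pointing down, gripper open.
Joint ranges: [-2.85, 2.85], [-0.5, 2.14], [-1.23, 1.37], [0.21, 2.46], [-1.02, 4.16], [0.16, 2.05], [-2.73, 2.73]. Speed limits (rad/s): [1.89, 1.89, 2.39, 2.39, 3.01, 3.01, 3.01].

### API

Orientations are given as a rotation vector (axis times angle).
In Python, from station import r, optics, job gives the robot as it stands.
- The arm moves only by the shell command python3 -m crank 'ROWS' [FORCE]. ROWS is text: rows parted by semicolons, each of 7 numbers parted by spaces: the opening in per cent of the stroke, from 0 (shut) to 100 (fully open), then the shift along the tool's x, y, z in m, then the turn, a rotation vector about the tool's x, y, z in degrees. In form: gripper tx ty tz ax ay az; .... A call has 1 to 20 rows; each row shifts and turns the commanded pose from where the row before left it, along the tool's axes as they then stand; what a row does not reach is not made up. A row lasts 1/8 s, in which the tool goes at most 62.5 mm and 10.7 degrees, less where a joint would pass 70% of its speed; a pose out of reach is approached as far as the arm can. A call is refused whole if a number of a shift passes 0.0625 or a number of a turn 10.7, either way. A call with a gripper value outside its range is refused whole. The fingers move at their own pace and stop on an object; FORCE is the grip in N (left out, the last holds). Time passes only in rows, so rows that do not move let the fingers close. It gives the time, the measured TCP pose, the force and the opening at its end, in the units of the state.
- r.get_state(): the state, without advancing time (a new reading comes with each control period).
- optics.grab_frame(name): name is "scene" or "top" or "wrist"; returns a dict with "frame" (420x560x3 uint8, blue, green, red), "fx", "fy", "cx", "cy" (pixels), "k1" (the pictures are not rectified: a ray, as slopes to the right and down, at radius r is drawn at 1 + k1 r^2 times it, then the intrinsics apply), "T" (4x4, takes a point from camera to world coordinates). Camera axes: x right, y down, z forward; pixel columns grow to the right and rows downward; lengths in m; the calibration is good to about 2 mm. A picture is of the moment at which its call begins. There is no depth.
- job.hand_in(): hands the job in, once; it reports no verdict.
The state is a dict: "t": time; "joints": joint angles; "qvel": joint speeds; "tau": joint torques, N m; "position": TCP position; "ee_rot": TCP orientation; "force": force on the tool from outside, world axes, zero at the start; "torque": the same for the moment, N m; "opening": finger opening in m.
Only numpy, scipy, OpenCV 4.12 (cv2) and the standard library are available. Lean on these libraries where they do the work, as an engineer would, in place of code of your own. Each camera call takes 0.05 s, during which the arm holds its last target.

### The job

A wooden clay beater has been left lying on the glazed test tile: lay it flat in the wide, empty compartment of the tool tray and let go of it. Then pick up the reading loupe by its blue handle and hold it level and still, lens centred over the dark spot of the tile, with the middle of the lens rim at the height of the middle of the red collar on the gauge post. Finish while still holding the loupe there in the gripper, resting on nothing; do not bring the loupe against the tile or its stand, do not shift the collar, and leave the other things where they are.

Things in the scene. Friction and masses are not known exactly. Their poses are not given: they have to be found in the camera images.
- beater_mid (a point): wooden clay beater, lying flat on the tile at the start, 157 mm long, 18 mm thick all over, 70 g: pale blade 90 x 40 mm and dark handle 67 x 18 mm in line. This point is its balance point, half-way up (9 mm above its underside), inside the blade: the blade's far end lies 64 mm along +x, the blade's rear edge 26 mm along -x, the handle's end 91 mm along -x. Grip the 40 mm blade width (along y) here from above; z is up
- tray_slot (a point): centre of the inner floor (5 mm above the table) of the wide empty compartment of the grey tool tray, which is fixed to the table. The compartment is 210 mm along x by 120 mm along y inside; walls 5 mm thick rise 23 mm above this floor. The narrow compartment with a red-handled tool lies on its -y side. The tray is left or right of the stand
- loupe_lens (a point): centre of the round lens of the reading loupe, half-way up its black rim (rim 72 mm in diameter, 22 mm tall, so 11 mm above the table at the start). The loupe lies flat on the table on the side opposite to the tray; x points from the handle to the lens, z is the lens axis (up). About 90 g (may vary by a third), balance point about 60 mm along -x from this point
- loupe_grip (a point): centre of the grip of the same loupe, half-way up its blue square-sided handle (18 mm wide along y, 22 mm tall, 105 mm long along x). It is 90 mm along -x from the lens centre, at the same height; the handle runs from 50 mm behind it to the rim; same axes as the lens
- tile_spot (a point): centre of the dark spot (14 mm across) on the middle of the upper face of the pale blue-green glazed test tile (80 x 80 x 8 mm), 28 mm above the table; hidden under the beater at the start. The tile is fixed on the wooden stand (215 x 130 x 20 mm)
- collar_mid (a point): middle of the red collar (28 mm in diameter, 14 mm tall) on the steel gauge post at the far end of the stand, 12 mm thick, its knob top 200 mm above the table, about 120 mm from the tile's spot. The collar's height, different every time and 100 to 155 mm above the table, marks the focal height; it is held by friction (about 4 N) and must stay put
- tile: the glazed tile, fixed to the stand; origin under its centre
- stand: the wooden stand with the post, fixed to the table; origin on the table under about the tile's centre, x towards the post (the plinth reaches 65 mm to -x and 150 mm to +x, 65 mm to either side)
- tray: the tool tray, 220 x 190 x 28 mm, fixed; origin on the table under its centre
- beater: the wooden clay beater; origin on its underside below the balance point
- loupe: the reading loupe; origin on its underside, 50 mm behind the lens centre, between the lens and the grip centre
- ribbon_red_mid (a point): red-handled ribbon tool, 150 mm long, 14 mm thick, in the narrow compartment; leave it
- ribbon_green_mid (a point): green-handled ribbon tool, 150 mm long, 14 mm thick, on the table; leave it
- jar_blue: blue glaze jar, 60 mm wide, 75 mm tall, origin under it; leave it
- jar_amber: amber glaze jar, 60 mm wide, 75 mm tall, origin under it; leave it
- mug: terracotta mug, 76 mm wide, 85 mm tall, origin under it; leave it
- kiln_prop: white kiln prop, upright cylinder 42 mm wide, 60 mm tall, origin under it; leave it
- bowl: white bowl, 110 mm wide, 45 mm tall, origin under it; leave it
There are look-alikes about, which are no part of the job. Of the things that look like the beater, the larger one is meant. There is more than one size of the loupe; the job needs the smaller.

How it is judged:
By the outcome, as a careful person would: the job done as asked, in the order asked, and still so for the second after the job is handed in, while the arm keeps its last pose, push and grip.
It also fails if it takes over 64 s, if anything falls off the work surface, if the arm or the gripper's body presses on something with over 40 N, if the wrist force passes 120 N, or if a joint passes its speed limit or range.

## Working session

There is one attempt and no reset: what is moved stays moved. The work goes in short steps, Python scripts to look and compute and a shell command to move; the robot and the scene stay as the last step left them, time stands still between calls to the robot, and variables do not carry over. Pictures are saved under pics/ and viewed, and the job is handed in when it is done.

```bash
mkdir -p pics; ls; python3 - <<'E'
from station import r, optics, job
import cv2
for n in ("scene","top","wrist"):
    d=optics.grab_frame(n); cv2.imwrite(f"pics/{n}0.png",d["frame"])
    print(n,d["fx"],d["fy"],d["cx"],d["cy"],d["k1"]);print(d["T"].round(4))
print(r.get_state())
E
```

```text
pics
scene 398.4636805669514 398.4636805669514 286.03099062291915 205.96660551133698 -0.013643980879244113
[[ 0.4975  0.594  -0.6322  1.229 ]
 [ 0.8673 -0.3263  0.3759 -0.4263]
 [ 0.017  -0.7353 -0.6775  0.8206]
 [ 0.      0.      0.      1.    ]]
top 516.9442379699806 516.9442379699806 279.89814756242754 207.09306765353153 -0.15585923156813156
[[ 2.5000e-03 -9.9460e-01  1.0360e-01  4.0500e-01]
 [-1.0000e+00 -2.3000e-03  2.0000e-03 -1.0000e-04]
 [-1.7000e-03 -1.0360e-01 -9.9460e-01  1.5511e+00]
 [ 0.0000e+00  0.0000e+00  0.0000e+00  1.0000e+00]]
wrist 347.72296096012843 347.72296096012843 280.034549702567 212.42666766155475 -0.027478620123793856
[[ 0.3966  0.8712  0.2894  0.1924]
 [ 0.918  -0.3754 -0.1279  0.6522]
 [-0.0028  0.3164 -0.9486  0.3733]
 [ 0.      0.      0.      1.    ]]
{'t': 0.15, 'joints': array([-1.31253977,  0.42659908,  0.07389081,  1.60643403, -0.03412406,
        1.11079696, -0.06710338]), 'qvel': array([-3.26237655e-04, -2.50832872e-03,  7.30060649e-05, -1.38999353e-03,
        7.60270625e-04, -1.54824007e-03, -1.43257409e-04]), 'tau': array([ 2.90385819e-03, -9.50311947e+01,  3.76265958e+00, -4.63757658e+01,
        1.92581018e-02,  7.88137084e-03,  1.03114965e-05]), 'position': array([0.26760869, 0.61943288, 0.30337676]), 'ee_rot': array([-6.36163609e-01, -3.07636152e+00,  1.51842974e-03]), 'force': array([ 0.45345098, -0.47488447, -0.35528425]), 'torque': array([-0.0376176 , -0.02358876,  0.00584357]), 'opening': 0.08541358119847225}
```

View pics/scene0.png

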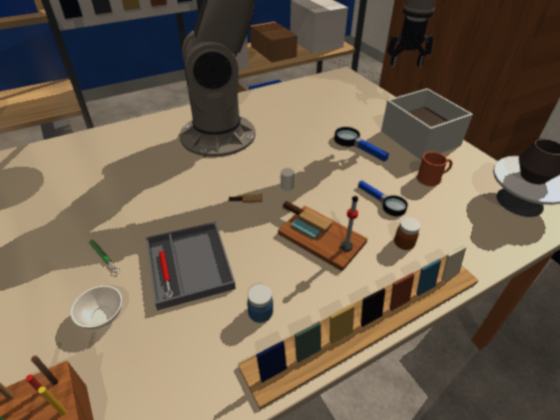

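View pics/top0.png

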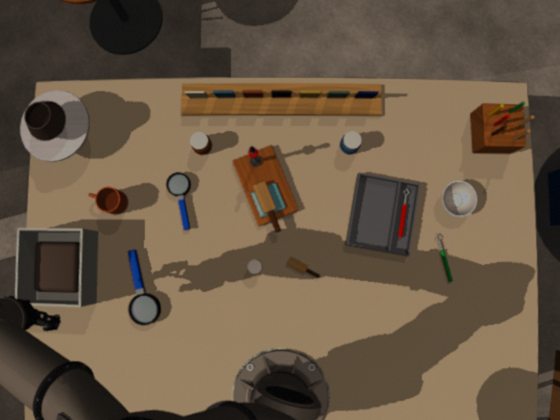

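View pics/wrist0.png

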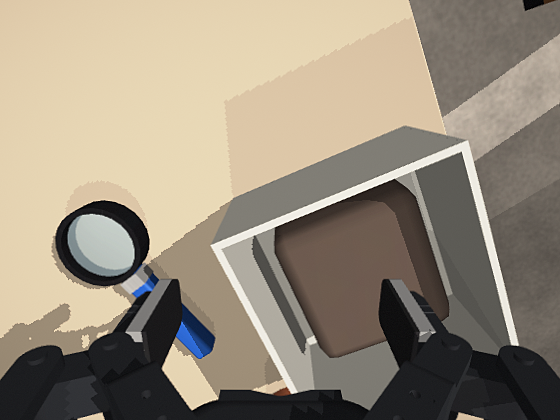

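Candidates are two beaters, top (266,203) on the tile and (303,267) small on the table, and two loupes, top lens (178,184) small and (144,308) large. I choose the tile beater and the (178,184) loupe, and check both in close crops.

```bash
cat > h.py <<'E'
from station import r, optics, job
import numpy as np, cv2
def ray(d,u,v):
    K=np.array([[d["fx"],0,d["cx"]],[0,d["fy"],d["cy"]],[0,0,1]])
    x,y=(u-d["cx"])/d["fx"],(v-d["cy"])/d["fy"]
    xd,yd=x,y
    for _ in range(20):
        s=1+d["k1"]*(x*x+y*y); x,y=xd/s,yd/s
    return d["T"][:3,3], d["T"][:3,:3]@np.array([x,y,1.])
def at(d,u,v,z):
    o,w=ray(d,u,v); return (o+w*(z-o[2])/w[2]).round(4)
def proj(d,p):
    T=d["T"]; c=T[:3,:3].T@(np.asarray(p)-T[:3,3]); x,y=c[:2]/c[2]
    s=1+d["k1"]*(x*x+y*y); return np.array([d["fx"]*x*s+d["cx"],d["fy"]*y*s+d["cy"]]).round(1)
def crop(d,u0,v0,u1,v1,s,name):
    im=d["frame"][v0:v1,u0:u1]; cv2.imwrite(name,cv2.resize(im,None,fx=s,fy=s,interpolation=cv2.INTER_CUBIC))
E
python3 - <<'E'
from h import *
d=optics.grab_frame("top"); crop(d,220,135,320,245,5,"pics/t1.png"); crop(d,120,160,220,240,6,"pics/t2.png"); crop(d,335,165,435,265,5,"pics/t3.png")
d=optics.grab_frame("scene"); crop(d,265,170,425,270,5,"pics/s1.png")
E
```

```text
(no output)
```

View pics/t1.png

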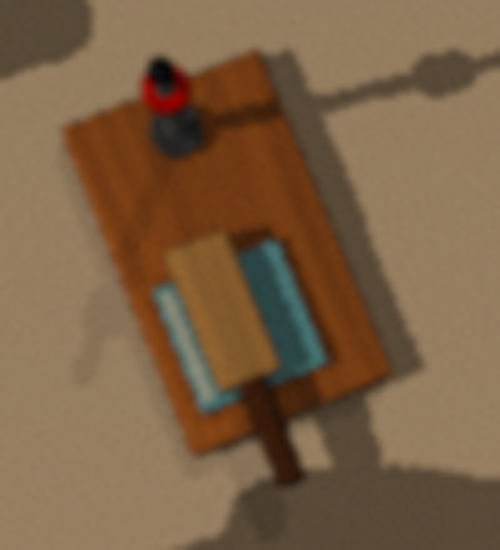

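View pics/t2.png

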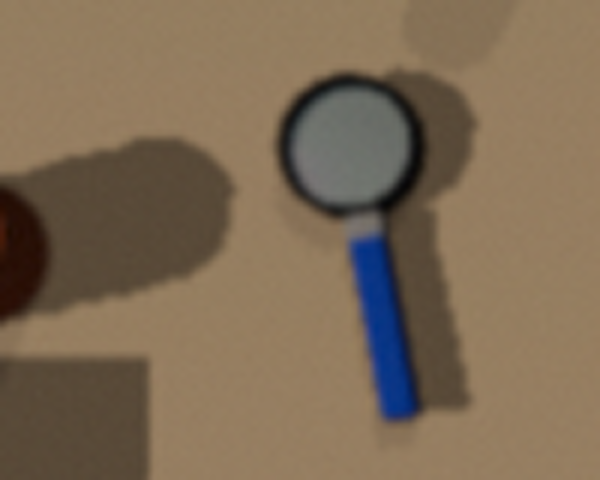

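View pics/t3.png

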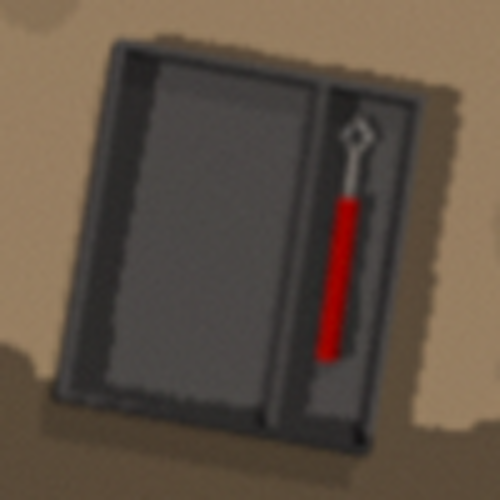

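View pics/s1.png

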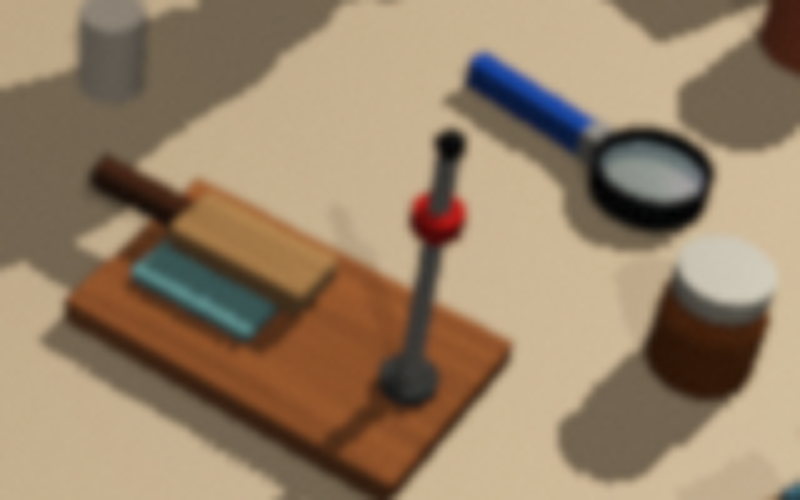

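```bash
python3 - <<'E'
from h import *
d=optics.grab_frame("top"); s=optics.grab_frame("scene")
def c(u0,v0,k): return lambda p,z: at(d,u0+(p[0]+.5)/k-.5,v0+(p[1]+.5)/k-.5,z)[:2]
t1=c(220,135,5);t2=c(120,160,6);t3=c(335,165,5)
P=lambda f,l,z:np.array([f(p,z) for p in l])
def show(n,a): print(n,a.tolist(),"c",a.mean(0), "sides",[round(float(np.linalg.norm(a[i]-a[(i+1)%len(a)])),4) for i in range(len(a))])
show("blade",P(t1,[(163,250),(225,233),(279,373),(217,389)],.046))
print("hend",t1((290,483),.046))
show("tile",P(t1,[(152,288),(270,238),(328,360),(203,413)],.028))
show("stand",P(t1,[(65,130),(258,50),(392,372),(195,453)],.02))
show("tray",P(t3,[(115,43),(422,97),(368,440),(58,395)],.028))
print("div",t3((322,87),.028),t3((272,425),.028))
print("lens",t2((351,145),.022),"hend",t2((400,417),.022),"neck",t2((368,236),.022))
st=P(t1,[(65,130),(258,50),(392,372),(195,453)],.02)
x=(st[0]+st[1]-st[2]-st[3]);x/=np.linalg.norm(x)
spot=st.mean(0)-x*.0425
post=spot+x*.12; print("x",x,np.degrees(np.arctan2(x[1],x[0])),spot,post)
# collar: ray from scene
u,v=265+(439.5)/5-.5,170+(217.5)/5-.5
uT,vT=220+165.5/5-.5,135+89.5/5-.5
for (dd,uu,vv) in((s,u,v),(d,uT,vT)):
    for z in (.1,.12,.13,.14,.155): print(z,at(dd,uu,vv,z))
o1,w1=ray(s,u,v);o2,w2=ray(d,uT,vT)
A=np.stack([w1,-w2],1);k=np.linalg.lstsq(A,o2-o1,rcond=None)[0];print("tri",o1+w1*k[0],o2+w2*k[1])
print("base",t1((178,132),.03))
E
```

```text
blade [[0.6281, 0.0846], [0.6383, 0.0481], [0.5555, 0.0161], [0.546, 0.0523]] c [0.591975 0.050275] sides [0.0379, 0.0888, 0.0374, 0.0882]
hend [0.4911 0.0094]
tile [[0.6079, 0.092], [0.6381, 0.0219], [0.5651, -0.0128], [0.5334, 0.0611]] c [0.586125 0.04055 ] sides [0.0763, 0.0808, 0.0804, 0.0807]
stand [[0.705, 0.1459], [0.7543, 0.0297], [0.5589, -0.051], [0.5103, 0.066]] c [0.632125 0.04765 ] sides [0.1262, 0.2114, 0.1267, 0.2105]
tray [[0.6662, -0.2295], [0.6345, -0.4157], [0.4287, -0.378], [0.4558, -0.1929]] c [ 0.5463   -0.304025] sides [0.1889, 0.2092, 0.1871, 0.2136]
div [ 0.6402 -0.3545] [ 0.4378 -0.3203]
lens [0.6341 0.3094] hend [0.4978 0.2817] neck [0.5882 0.2997]
x [0.92470264 0.38069019] 22.376441362031027 [0.59282514 0.03147067] [0.70378945 0.07715349]
0.1 [0.6644 0.113  0.1   ]
0.12 [0.68  0.098 0.12 ]
0.13 [0.6879 0.0905 0.13  ]
0.14 [0.6957 0.0831 0.14  ]
0.155 [0.7075 0.0718 0.155 ]
0.1 [0.7132 0.0813 0.1   ]
0.12 [0.709  0.0801 0.12  ]
0.13 [0.7068 0.0796 0.13  ]
0.14 [0.7047 0.079  0.14  ]
0.155 [0.7015 0.0782 0.155 ]
tri [0.70194858 0.07709725 0.14796795] [0.70296666 0.07856186 0.14826633]
base [0.7019 0.0772]
```

Both choices hold: the larger beater lies on the tile, with its blade centred near top (264,197), and the smaller loupe has its lens at (178,184). Now I move above the beater.

```bash
python3 -m crank '100 -.0317 -.0256 0 0 0 0;100 -.0317 -.0256 0 0 0 0;100 -.0317 -.0256 0 0 0 0;100 -.0317 -.0256 0 0 0 0;100 -.0317 -.0256 0 0 0 0;100 -.0317 -.0256 0 0 0 0;100 -.0317 -.0256 0 0 0 0;100 -.0317 -.0256 0 0 0 0;100 -.0317 -.0256 0 0 0 0;100 -.0317 -.0256 0 0 0 0;100 -.0317 -.0256 0 0 0 0;100 -.0317 -.0256 0 0 0 0;100 -.0317 -.0256 0 0 0 0;100 -.0317 -.0256 0 0 0 0;100 -.0317 -.0256 0 0 0 0;100 -.0317 -.0256 0 0 0 0' 60 && python3 -m crank '100 0 0 0 0 0 10.4;100 0 0 0 0 0 10.4;100 0 0 0 0 0 10.4;100 0 0 0 0 0 10.4;100 0 0 0 0 0 10.4;100 0 0 0 0 0 10.4;100 0 0 0 0 0 10.4;100 0 0 0 0 0 10.4;100 0 0 0 0 0 10.4;100 0 0 0 0 0 10.4;100 0 0 0 0 0 10.4;100 0 0 0 0 0 10.4;100 0 0 0 0 0 10.4;100 0 0 0 0 0 0;100 0 0 0 0 0 0'
cat >> h.py <<'E'
from scipy.spatial.transform import Rotation as R
def rot(): return R.from_rotvec(r.get_state()["ee_rot"]).as_matrix()
def plan(p,yaw=None):
    """p: world TCP target; yaw: world angle of tool x, deg. prints turn first, then shift in the turned tool axes"""
    s=r.get_state(); M=R.from_rotvec(s["ee_rot"]).as_matrix()
    if yaw is not None:
        a=np.radians(yaw); G=np.array([[np.cos(a),np.sin(a),0],[np.sin(a),-np.cos(a),0],[0,0,-1]])
        print("turn deg",np.degrees(R.from_matrix(M.T@G).as_rotvec()).round(2)); 
    else: G=M
    print("shift",(G.T@(np.asarray(p)-s["position"])).round(4),"unturned",(M.T@(np.asarray(p)-s["position"])).round(4))
def st():
    s=r.get_state();M=rot();print("t",round(s["t"],2),"pos",s["position"].round(4),"yaw",np.degrees(np.arctan2(M[1,0],M[0,0])).round(2),"z",M[:,2].round(4),"F",s["force"].round(2),"open",round(s["opening"],4),"tips",r.tcp_to_tips,"j",s["joints"].round(2))
E
python3 - <<'E'
from h import *
st(); d=optics.grab_frame("wrist"); cv2.imwrite("pics/w1.png",d["frame"])
E
```

```text
t: 2.35
position: [0.5713, 0.0413, 0.3041]
ee_rot: [0.636, 3.076, 0.0]
force: [0.8, -0.6, 0.6]
opening: 0.0852
t: 4.22
position: [0.5708, 0.0426, 0.3039]
ee_rot: [-3.085, -0.591, 0.0]
force: [-0.3, -0.2, -0.0]
opening: 0.0858
t 4.22 pos [0.5708 0.0426 0.3039] yaw 21.69 z [-1.e-04  0.e+00 -1.e+00] F [-0.34 -0.19 -0.04] open 0.0858 tips 0.0726 j [-0.87  0.35  0.86  1.88 -0.3   1.05 -1.08]
```

View pics/w1.png

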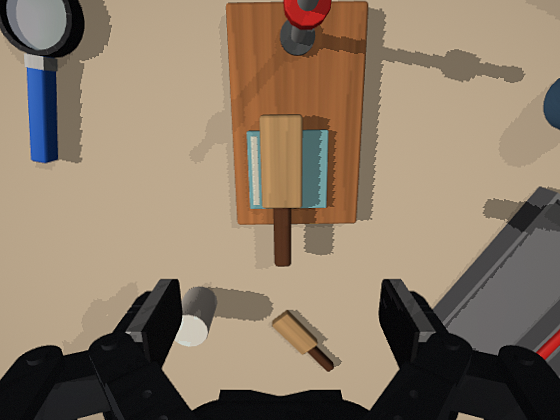

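The wrist view shows the beater blade corners at (261,115), (301,115), (301,208) and (263,208), the handle end at (283,266), the tile corners near (247,131) to (326,209), and the loupe at upper left.

```bash
python3 - <<'E'
from h import *
d=optics.grab_frame("wrist"); crop(d,215,90,385,270,4,"pics/w1c.png")
b=np.array([at(d,*p,.046)[:2] for p in [(261,115),(301,115),(301,208),(263,208)]]);print(b)
far=(b[0]+b[1])/2;near=(b[2]+b[3])/2;x=far-near;print(np.linalg.norm(x));x/=np.linalg.norm(x)
print(np.degrees(np.arctan2(x[1],x[0])),far-.064*x,near+.026*x,at(d,283,266,.046)[:2]+.091*x)
t=np.array([at(d,*p,.028)[:2] for p in [(247,131),(328,129),(326,209),(250,209)]]);print(t,t.mean(0))
s=np.array([at(d,*p,.02)[:2] for p in [(227,3),(368,3),(357,222),(238,224)]]);print(s,s.mean(0))
plan([*( (far-.064*x+near+.026*x)/2),.101],np.degrees(np.arctan2(x[1],x[0])))
E
```

```text
[[0.6246 0.0828]
 [0.638  0.0489]
 [0.5559 0.0145]
 [0.542  0.0495]]
0.0890356389318344
22.345132441913 [0.57210573 0.04151817] [0.57299767 0.04188481] [0.57416686 0.04199682]
[[ 0.6043  0.0907]
 [ 0.6352  0.0181]
 [ 0.5596 -0.0134]
 [ 0.5303  0.0605]] [0.58235  0.038975]
[[ 0.7033  0.1468]
 [ 0.7504  0.0286]
 [ 0.5565 -0.0528]
 [ 0.5067  0.0665]] [0.629225 0.047275]
turn deg [-0.01 -0.   -0.75]
shift [0.0013 0.0013 0.203 ] unturned [0.0013 0.0013 0.203 ]
```

View pics/w1c.png

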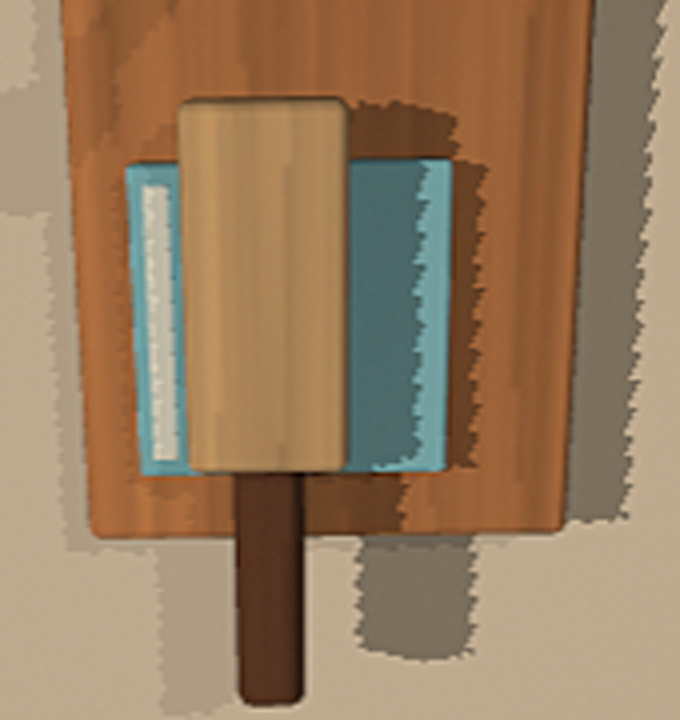

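```bash
python3 -m crank '100 .0013 .0013 .03 0 0 -.7;100 0 0 .03 0 0 0;100 0 0 .03 0 0 0;100 0 0 .03 0 0 0;100 0 0 .03 0 0 0;100 0 0 .03 0 0 0;100 0 0 .012 0 0 0;100 0 0 .01 0 0 0;100 0 0 0 0 0 0;100 0 0 0 0 0 0' 40 && python3 -c "
from h import *
st()" && python3 -m crank '60 0 0 0 0 0 0;60 0 0 0 0 0 0;60 0 0 0 0 0 0;40 0 0 0 0 0 0;40 0 0 0 0 0 0;30 0 0 0 0 0 0;30 0 0 0 0 0 0;0 0 0 0 0 0 0;0 0 0 0 0 0 0;0 0 0 0 0 0 0' 40; python3 -c "
from h import *
st();cv2.imwrite('pics/w2.png',optics.grab_frame('wrist')['frame']);d=optics.grab_frame('scene');crop(d,250,140,390,260,5,'pics/s2.png')"
```

```text
t: 5.58
position: [0.5729, 0.0417, 0.1027]
ee_rot: [-3.083, -0.603, -0.002]
force: [0.4, -0.3, 0.9]
opening: 0.0851
t 5.58 pos [0.5729 0.0417 0.1027] yaw 22.14 z [ 9.e-04  3.e-04 -1.e+00] F [ 0.4  -0.35  0.92] open 0.0851 tips 0.0726 j [-0.67  0.62  0.64  2.01 -0.57  0.69 -0.86]
t: 6.82
position: [0.5726, 0.0417, 0.1022]
ee_rot: [-3.083, -0.603, -0.0]
force: [-1.9, 0.4, 5.9]
opening: 0.0389
t 6.83 pos [0.5726 0.0417 0.1022] yaw 22.13 z [ 0.e+00  3.e-04 -1.e+00] F [-1.9   0.39  5.86] open 0.0389 tips 0.0726 j [-0.67  0.62  0.64  2.01 -0.57  0.69 -0.86]
```

View pics/w2.png

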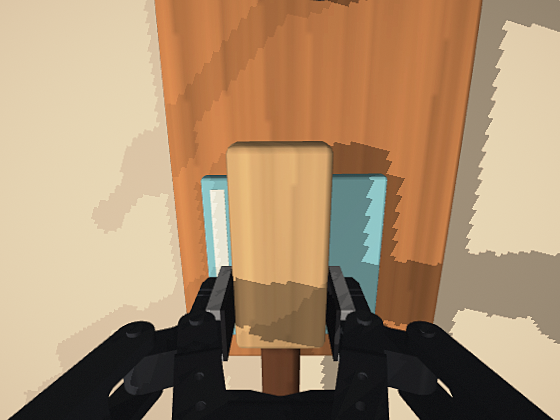

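View pics/s2.png

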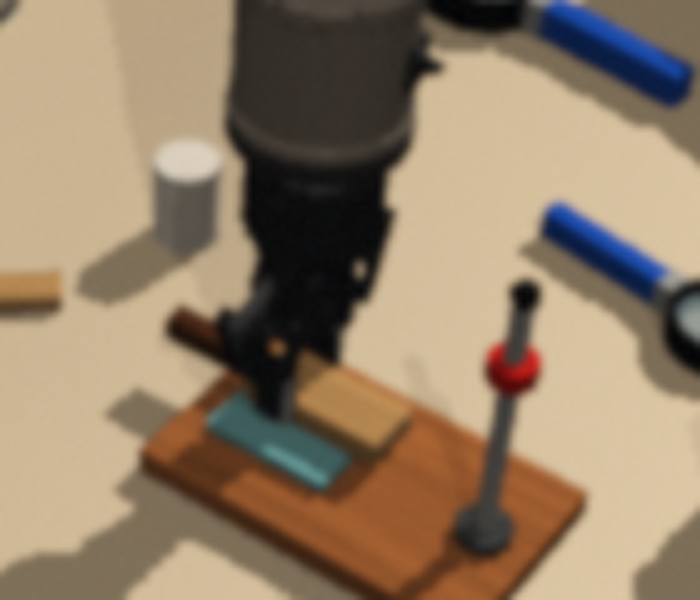

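The blade is gripped at an opening of 38.9 mm, between both pads. Lifting now.

```bash
python3 -m crank '0 0 0 -.008 0 0 0;0 0 0 -.02 0 0 0;0 0 0 -.03 0 0 0;0 0 0 -.03 0 0 0;0 0 0 -.03 0 0 0;0 0 0 -.03 0 0 0;0 0 0 -.03 0 0 0;0 0 0 -.02 0 0 0;0 0 0 0 0 0 0;0 0 0 0 0 0 0' ; python3 -c "
from h import *
st();cv2.imwrite('pics/w3.png',optics.grab_frame('wrist')['frame']);d=optics.grab_frame('top');cv2.imwrite('pics/t4.png',d['frame'])"
```

```text
t: 8.18
position: [0.5721, 0.0418, 0.2994]
ee_rot: [-3.083, -0.603, 0.001]
force: [0.3, 0.7, -1.5]
opening: 0.039
t 8.18 pos [0.5721 0.0418 0.2994] yaw 22.14 z [-8.e-04 -0.e+00 -1.e+00] F [ 0.32  0.65 -1.48] open 0.039 tips 0.0726 j [-0.87  0.36  0.86  1.88 -0.31  1.05 -1.06]
```

View pics/w3.png

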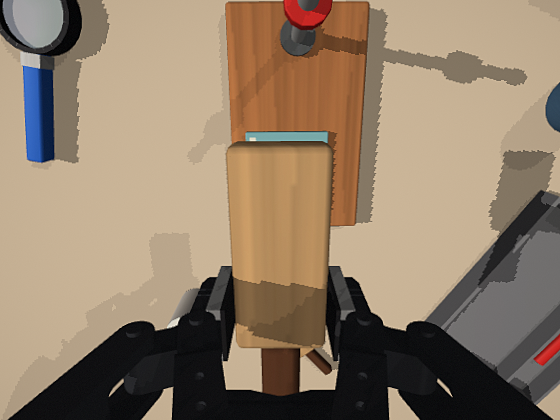

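```bash
python3 -c "
from h import *
plan([.565,-.277,.30],-10)"
```

```text
turn deg [2.000e-02 9.000e-02 3.213e+01]
shift [ 0.0484  0.3151 -0.001 ] unturned [-0.1266  0.2926 -0.0008]
```

```bash
python3 -m crank '0 0 0 0 0 0 8;0 0 0 0 0 0 8;0 0 0 0 0 0 8;0 0 0 0 0 0 8;0 .0044 .0286 0 0 0 0;0 .0044 .0286 0 0 0 0;0 .0044 .0286 0 0 0 0;0 .0044 .0286 0 0 0 0;0 .0044 .0286 0 0 0 0;0 .0044 .0286 0 0 0 0;0 .0044 .0286 0 0 0 0;0 .0044 .0286 0 0 0 0;0 .0044 .0286 0 0 0 0;0 .0044 .0286 0 0 0 0;0 .0044 .0286 0 0 0 0;0 0 0 0 0 0 0;0 0 0 0 0 0 0' ; python3 -c "
from h import *
st();cv2.imwrite('pics/w4.png',optics.grab_frame('wrist')['frame']);d=optics.grab_frame('top');crop(d,225,135,435,275,3.8,'pics/t5.png')"
```

```text
t: 10.4
position: [0.5662, -0.2761, 0.2992]
ee_rot: [-3.13, 0.27, 0.002]
force: [0.3, 0.6, -0.8]
opening: 0.039
t 10.4 pos [ 0.5662 -0.2761  0.2992] yaw -9.88 z [-1.2e-03  3.0e-04 -1.0e+00] F [ 0.29  0.56 -0.81] open 0.039 tips 0.0726 j [-0.32  0.51  0.94  1.75 -0.45  1.12 -0.98]
```

View pics/w4.png

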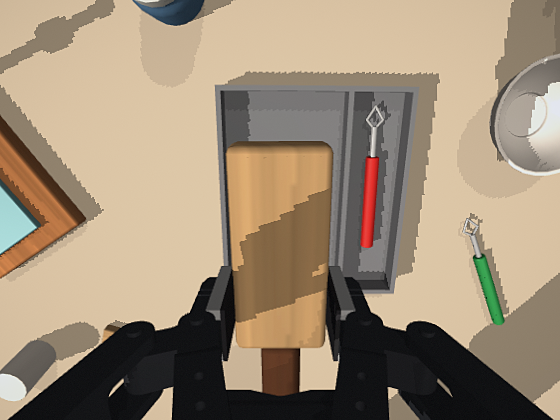

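View pics/t5.png

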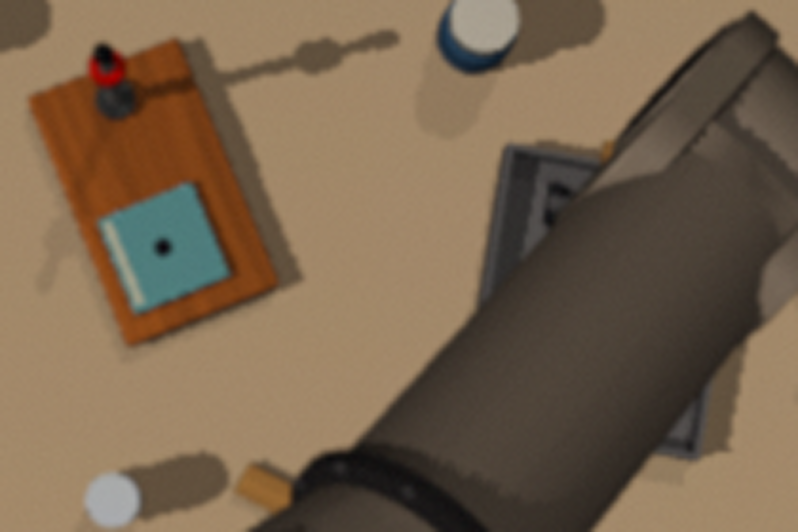

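The tray's rim corners are at (216,86), (417,86) and (392,292), with the divider top at about (348,90). The dark spot now shows in the top crop at (163,247).

```bash
python3 -c "
from h import *
w=optics.grab_frame('wrist')
P=[at(w,*p,.028)[:2] for p in [(216,86),(417,86),(392,292)]];print(P)
y=(P[0]-P[1]);print(np.linalg.norm(y));y/=np.linalg.norm(y);x=np.array([y[1],-y[0]]);print('yaw',np.degrees(np.arctan2(x[1],x[0])),np.linalg.norm(P[1]-P[2]))
c=(P[0]+P[2])/2;print('c',c)
slot=c+.03*y;print('slot',slot);b=slot+.0135*x
d=optics.grab_frame('top');print('spot',at(d,225+163.5/3.8-.5,135+247.5/3.8-.5,.028))
plan([*b,.080],np.degrees(np.arctan2(x[1],x[0])))"
```

```text
[array([ 0.6653, -0.2325]), array([ 0.6339, -0.4166]), array([ 0.4186, -0.3782])]
0.18675858748662671
yaw -9.679197802443596 0.21869762230074657
c [ 0.54195 -0.30535]
slot [ 0.54699394 -0.27577706]
spot [0.5858 0.0397 0.028 ]
turn deg [-0.01  0.02 -0.12]
shift [-0.0057  0.0034  0.2197] unturned [-0.0057  0.0035  0.2197]
```

```bash
python3 -m crank '0 -.0057 .0034 .02 0 0 0;0 0 0 .03 0 0 0;0 0 0 .03 0 0 0;0 0 0 .03 0 0 0;0 0 0 .03 0 0 0;0 0 0 .03 0 0 0;0 0 0 .02 0 0 0;0 0 0 .015 0 0 0;0 0 0 .008 0 0 0;0 0 0 .004 0 0 0;0 0 0 .003 0 0 0;0 0 0 0 0 0 0' ; python3 -c "
from h import *
st();cv2.imwrite('pics/w5.png',optics.grab_frame('wrist')['frame']);d=optics.grab_frame('scene');crop(d,130,200,260,310,5,'pics/s5.png')"
```

```text
t: 12.1
position: [0.5602, -0.279, 0.0801]
ee_rot: [3.13, -0.27, 0.0]
force: [0.1, -0.5, -0.2]
opening: 0.0394
t 12.1 pos [ 0.5602 -0.279   0.0801] yaw -9.87 z [ 3.e-04 -1.e-04 -1.e+00] F [ 0.1  -0.49 -0.23] open 0.0394 tips 0.0726 j [-0.15  0.75  0.7   1.9  -0.7   0.76 -0.79]
```

View pics/w5.png

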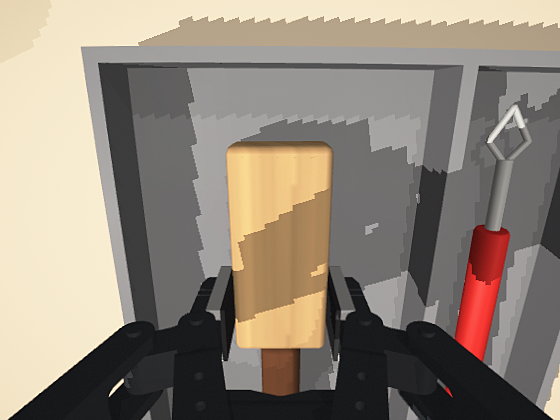

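View pics/s5.png

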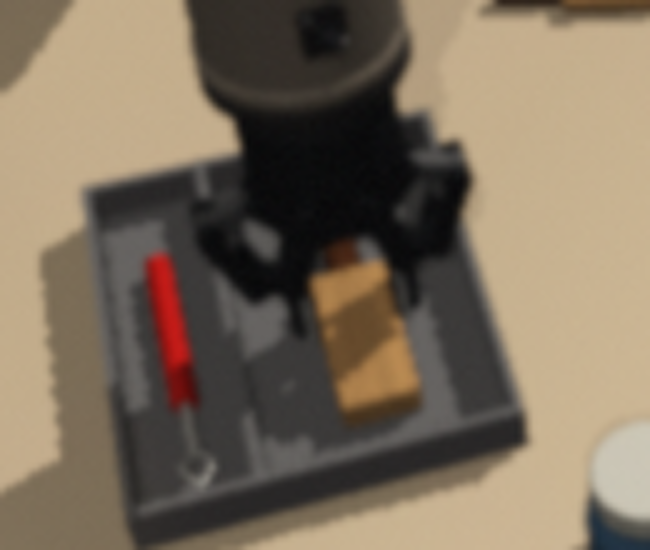

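The beater is centred in the wide compartment, just above the floor. Lowering 1 mm, opening part way and lifting.

```bash
python3 -m crank '0 0 0 .001 0 0 0;0 0 0 0 0 0 0;62 0 0 0 0 0 0;62 0 0 0 0 0 0;62 0 0 0 0 0 0;62 0 0 0 0 0 0;62 0 0 -.005 0 0 0;62 0 0 -.015 0 0 0;62 0 0 -.03 0 0 0;62 0 0 -.03 0 0 0;62 0 0 -.03 0 0 0;62 0 0 -.03 0 0 0;62 0 0 -.03 0 0 0;62 0 0 -.03 0 0 0;62 0 0 -.02 0 0 0;62 0 0 0 0 0 0' ; python3 -c "
from h import *
st();cv2.imwrite('pics/w6.png',optics.grab_frame('wrist')['frame']);plan([.546,.292,.30],11.5)"
```

```text
t: 14.2
position: [0.5603, -0.2792, 0.3005]
ee_rot: [3.13, -0.27, 0.004]
force: [0.1, -0.1, -0.3]
opening: 0.0527
t 14.2 pos [ 0.5603 -0.2792  0.3005] yaw -9.87 z [ 2.2e-03 -4.0e-04 -1.0e+00] F [ 0.11 -0.1  -0.31] open 0.0527 tips 0.0726 j [-0.32  0.5   0.95  1.76 -0.45  1.11 -0.97]
turn deg [-1.000e-02 -4.000e-02 -2.136e+01]
shift [ 0.1    -0.5621 -0.0007] unturned [-0.1116 -0.56   -0.0006]
```

View pics/w6.png

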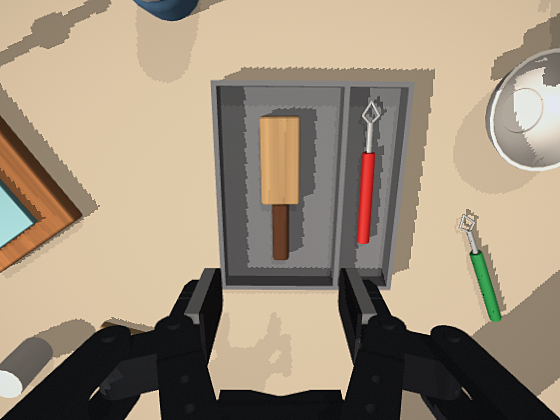

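The beater lies flat in the wide compartment: blade at (279,160), handle end at (281,258). Next stop is near the tile, to look at the spot and collar.

```bash
python3 -c "
from h import *
plan([.505,.015,.30],11.5)"
```

```text
turn deg [-1.000e-02 -4.000e-02 -2.136e+01]
shift [ 0.0046 -0.2989 -0.0007] unturned [-0.1046 -0.28   -0.0007]
```

```bash
python3 -m crank '62 0 0 0 0 0 -10.68;62 0 0 0 0 0 -10.68;62 .0005 -.0299 0 0 0 0;62 .0005 -.0299 0 0 0 0;62 .0005 -.0299 0 0 0 0;62 .0005 -.0299 0 0 0 0;62 .0005 -.0299 0 0 0 0;62 .0005 -.0299 0 0 0 0;62 .0005 -.0299 0 0 0 0;62 .0005 -.0299 0 0 0 0;62 .0005 -.0299 0 0 0 0;62 .0005 -.0299 0 0 0 0;62 0 0 0 0 0 0;62 0 0 0 0 0 0' ; python3 -c "
from h import *
st();d=optics.grab_frame('wrist');cv2.imwrite('pics/w7.png',d['frame']);crop(d,220,0,400,130,4.4,'pics/w7c.png')"
```

```text
t: 16.0
position: [0.5052, 0.0147, 0.2985]
ee_rot: [3.125, 0.314, -0.001]
force: [0.6, -0.8, -0.7]
opening: 0.0528
t 16.0 pos [0.5052 0.0147 0.2985] yaw 11.49 z [-7.e-04 -5.e-04 -1.e+00] F [ 0.65 -0.75 -0.69] open 0.0528 tips 0.0726 j [-0.93  0.2   0.9   2.02 -0.19  1.   -1.31]
```

View pics/w7.png

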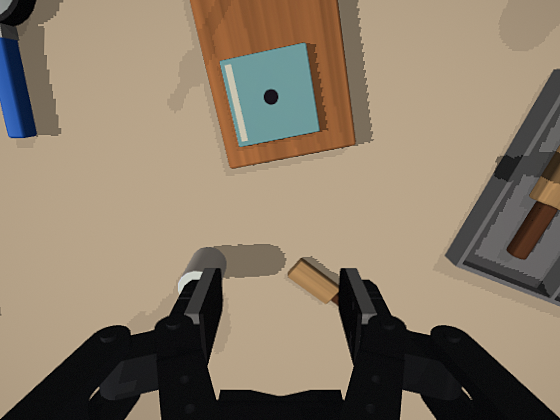

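View pics/w7c.png

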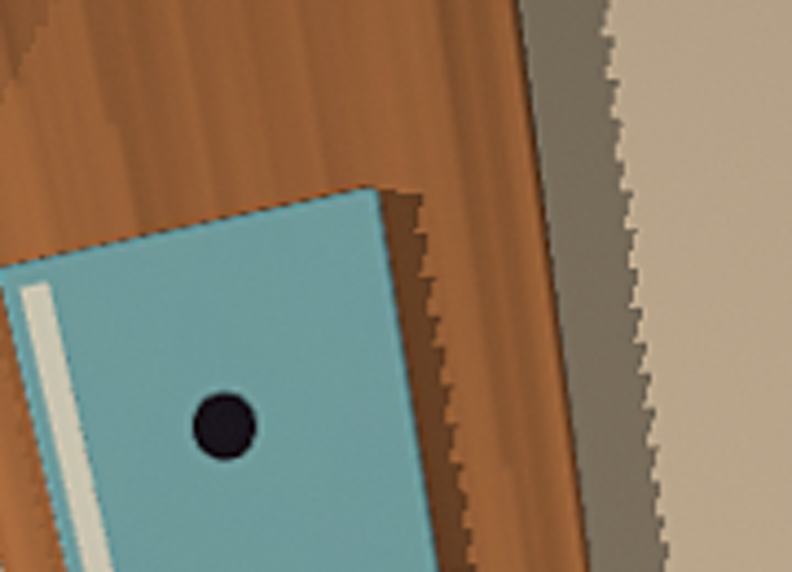

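The spot is at about (270.6,96.4) in the wrist image. On to the loupe.

```bash
python3 -c "
from h import *
d=optics.grab_frame('wrist');print('spot',at(d,270.6,96.4,.028))
plan([.530,.289,.26],11.5)"
```

```text
spot [0.5827 0.039  0.028 ]
turn deg [ 0.02  0.03 -0.08]
shift [ 0.0789 -0.2644  0.0387] unturned [ 0.0786 -0.2645  0.0386]
```

```bash
python3 -m crank '80 .0079 -.0264 .0039 0 0 0;80 .0079 -.0264 .0039 0 0 0;80 .0079 -.0264 .0039 0 0 0;80 .0079 -.0264 .0039 0 0 0;80 .0079 -.0264 .0039 0 0 0;80 .0079 -.0264 .0039 0 0 0;80 .0079 -.0264 .0039 0 0 0;80 .0079 -.0264 .0039 0 0 0;80 .0079 -.0264 .0039 0 0 0;80 .0079 -.0264 .0039 0 0 0;80 0 0 0 0 0 0;80 0 0 0 0 0 0' ; python3 -c "
from h import *
st();d=optics.grab_frame('wrist');cv2.imwrite('pics/w8.png',d['frame'])"
```

```text
t: 17.6
position: [0.5304, 0.2894, 0.2598]
ee_rot: [3.125, 0.314, -0.0]
force: [0.0, 0.3, 0.5]
opening: 0.0683
t 17.6 pos [0.5304 0.2894 0.2598] yaw 11.47 z [-0.e+00 -6.e-04 -1.e+00] F [0.02 0.34 0.55] open 0.0683 tips 0.0726 j [-1.17  0.44  0.75  1.85 -0.35  0.99 -1.65]
```

View pics/w8.png

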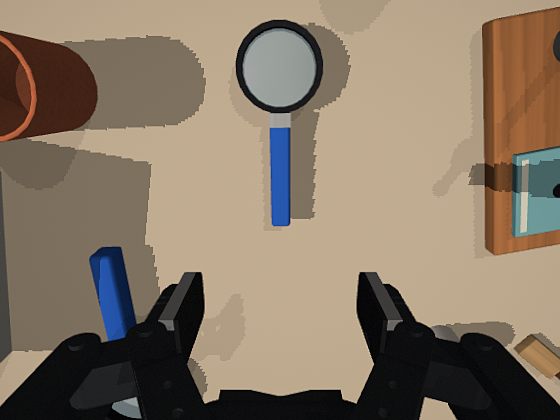

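The small loupe is straight ahead: rim centre near (280,66), blue handle from (280,128) to (281,223). The large loupe's handle at (107,290) stays clear on the left.

```bash
python3 -c "
from h import *
d=optics.grab_frame('wrist')
top=[(237,66),(323,66),(280,20),(280,109)]
for p in top: print(at(d,*p,.022))
h0,h1=at(d,280,128,.022),at(d,281,221,.022);print('handle',h0,h1,np.degrees(np.arctan2(*(h0-h1)[1::-1])),np.linalg.norm(h0-h1))
L=(at(d,237,66,.022)+at(d,323,66,.022))[:2]/2
x=(L-h1[:2]);print('len lens-hend',np.linalg.norm(x));x/=np.linalg.norm(x);print('yaw',np.degrees(np.arctan2(x[1],x[0])),'end+50',h1[:2]+.05*x)
g=L-.09*x;print('grip',g);print('other',at(d,107,247,.02))
plan([*(h1[:2]+.05*x),.075],np.degrees(np.arctan2(x[1],x[0])))"
```

```text
[0.6262 0.3446 0.022 ]
[0.6402 0.2752 0.022 ]
[0.6666 0.3167 0.022 ]
[0.5997 0.3031 0.022 ]
handle [0.5842 0.3    0.022 ] [0.5005 0.2821 0.022 ] 12.071380587279751 0.08559263987049365
len lens-hend 0.1355807139677322
yaw 11.83206963381744 end+50 [0.54943764 0.2923522 ]
grip [0.54511225 0.29144605]
other [0.4396 0.4435 0.02  ]
turn deg [ 0.01 -0.01 -0.41]
shift [0.0193 0.0005 0.1851] unturned [0.0193 0.0003 0.1851]
```

```bash
python3 -m crank '80 .016 .0005 .015 0 0 -.4;80 0 0 .03 0 0 0;80 0 0 .03 0 0 0;80 0 0 .03 0 0 0;80 0 0 .03 0 0 0;80 0 0 .025 0 0 0;80 0 0 .015 0 0 0;80 0 0 .01 0 0 0;80 0 0 0 0 0 0;60 0 0 0 0 0 0;60 0 0 0 0 0 0;40 0 0 0 0 0 0;40 0 0 0 0 0 0;25 0 0 0 0 0 0;25 0 0 0 0 0 0;0 0 0 0 0 0 0;0 0 0 0 0 0 0;0 0 0 0 0 0 0;0 0 0 0 0 0 0' 70; python3 -c "
from h import *
st();d=optics.grab_frame('wrist');cv2.imwrite('pics/w9.png',d['frame'])"
```

```text
t: 20.08
position: [0.5461, 0.2922, 0.0751]
ee_rot: [-3.125, -0.325, -0.0]
force: [-2.0, -0.7, 5.2]
opening: 0.0164
t 20.07 pos [0.5461 0.2922 0.0751] yaw 11.89 z [ 0.e+00  2.e-04 -1.e+00] F [-1.98 -0.71  5.19] open 0.0164 tips 0.0726 j [-1.01  0.7   0.56  1.91 -0.56  0.69 -1.48]
```

View pics/w9.png

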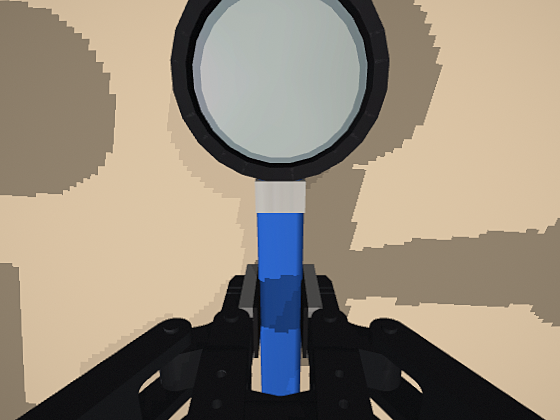

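Gripped squarely on the blue handle, opening 16.4 mm. Lifting.

```bash
python3 -m crank '0 0 0 -.005 0 0 0;0 0 0 -.015 0 0 0;0 0 0 -.03 0 0 0;0 0 0 -.03 0 0 0;0 0 0 -.03 0 0 0;0 0 0 -.03 0 0 0;0 0 0 -.02 0 0 0;0 0 0 -.015 0 0 0;0 0 0 0 0 0 0;0 0 0 0 0 0 0'; python3 -c "
from h import *
st();d=optics.grab_frame('wrist');cv2.imwrite('pics/w10.png',d['frame']);d=optics.grab_frame('scene');crop(d,280,110,440,230,5,'pics/s10.png')"
```

```text
t: 21.38
position: [0.5456, 0.2921, 0.2491]
ee_rot: [3.124, 0.326, -0.002]
force: [-0.0, -0.5, -0.5]
opening: 0.0166
t 21.38 pos [0.5456 0.2921 0.2491] yaw 11.9 z [-1.e-03 -8.e-04 -1.e+00] F [-0.03 -0.53 -0.53] open 0.0166 tips 0.0726 j [-1.14  0.48  0.73  1.82 -0.38  0.99 -1.62]
```

View pics/w10.png

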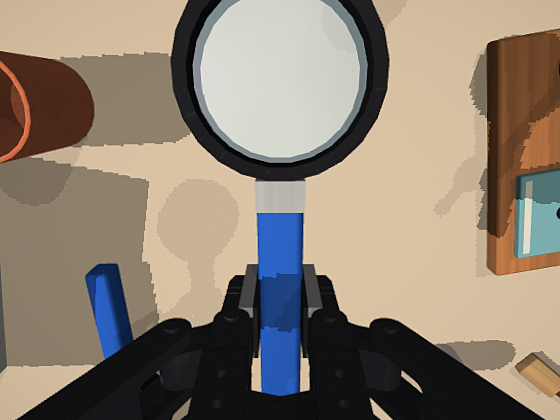

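View pics/s10.png

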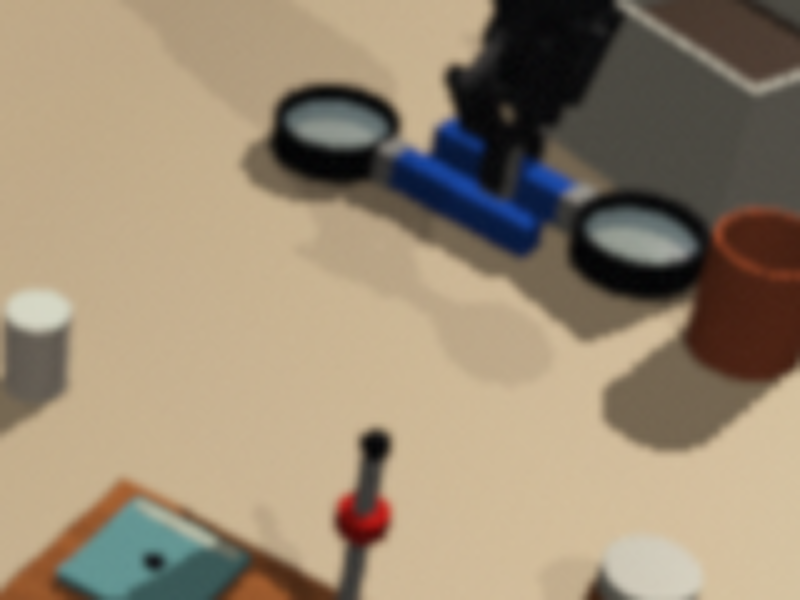

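The loupe hasn't moved in the grip: its rim and neck are at the same pixels as before the lift. Now I measure the collar from the scene camera again and plan the shift.

```bash
python3 -c "
from h import *
s=optics.grab_frame('scene')
print('collar uv',280+362.5/5-.5,110+517.5/5-.5)
m=s['frame'].astype(int);b,g,rr=m[...,0],m[...,1],m[...,2];k=(rr>120)&(g<60)&(b<60)
k[:, :335]=0;k[:,370:]=0;k[:190]=0;k[230:]=0
v,u=np.nonzero(k);print('blob',u.min(),u.max(),v.min(),v.max(),u.mean(),v.mean(),len(u))
for p in ((.702,.0772),(.704,.0785),(.7,.076)):
  for z in (.14,.144,.148,.152,.156): print(p,z,proj(s,[*p,z]))
plan([.4966,.0209,.249],11.9)"
```

```text
collar uv 352.0 213.0
blob 348 356 209 215 353.037037037037 212.59259259259258 27
(0.702, 0.0772) 0.14 [352.  215.3]
(0.702, 0.0772) 0.144 [352.2 214.2]
(0.702, 0.0772) 0.148 [352.4 213. ]
(0.702, 0.0772) 0.152 [352.7 211.8]
(0.702, 0.0772) 0.156 [352.9 210.6]
(0.704, 0.0785) 0.14 [352.9 215.6]
(0.704, 0.0785) 0.144 [353.2 214.5]
(0.704, 0.0785) 0.148 [353.4 213.3]
(0.704, 0.0785) 0.152 [353.6 212.1]
(0.704, 0.0785) 0.156 [353.8 210.9]
(0.7, 0.076) 0.14 [351.1 215. ]
(0.7, 0.076) 0.144 [351.4 213.8]
(0.7, 0.076) 0.148 [351.6 212.7]
(0.7, 0.076) 0.152 [351.8 211.5]
(0.7, 0.076) 0.156 [352.  210.3]
turn deg [ 0.04  0.07 -0.01]
shift [-1.040e-01  2.552e-01  1.000e-04] unturned [-0.104   0.2552  0.0004]
```

```bash
python3 -m crank '0 0 0 0 -8 0 0;0 0 0 0 -8 0 0;0 0 0 0 -8 0 0;0 0 0 0 -8 0 0;0 0 0 0 0 0 0;0 0 0 0 0 0 0;0 0 0 0 0 0 0'; python3 -c "
from h import *
st();d=optics.grab_frame('wrist');cv2.imwrite('pics/w11.png',d['frame'])"
```

```text
t: 22.4
position: [0.5465, 0.291, 0.2505]
ee_rot: [2.574, 0.265, 0.076]
force: [0.7, 0.1, -1.1]
opening: 0.0166
t 22.4 pos [0.5465 0.291  0.2505] yaw 11.77 z [ 0.108  -0.5163 -0.8496] F [ 0.72  0.11 -1.11] open 0.0166 tips 0.0726 j [-1.4   0.7   0.92  1.73 -0.02  1.15 -1.91]
```

View pics/w11.png

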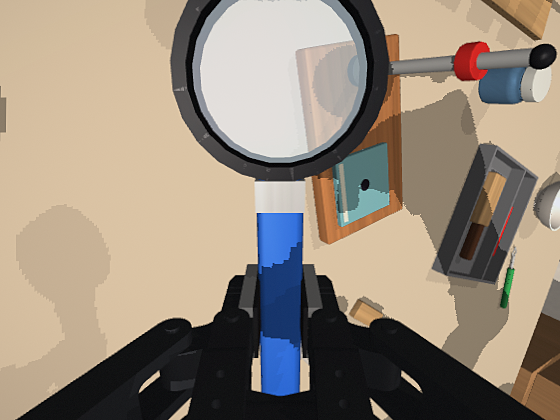

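The collar is clearly visible at about (471,61), the knob top at about (555,55) and the spot at (365,185).

```bash
python3 -c "
from h import *
d=optics.grab_frame('wrist');crop(d,380,20,560,110,4.4,'pics/w11c.png');np.savez('d11.npz',**d)
print(at(d,365,185,.028)[:2],'spot')
"
```

```text
[0.5819 0.038 ] spot
```

View pics/w11c.png

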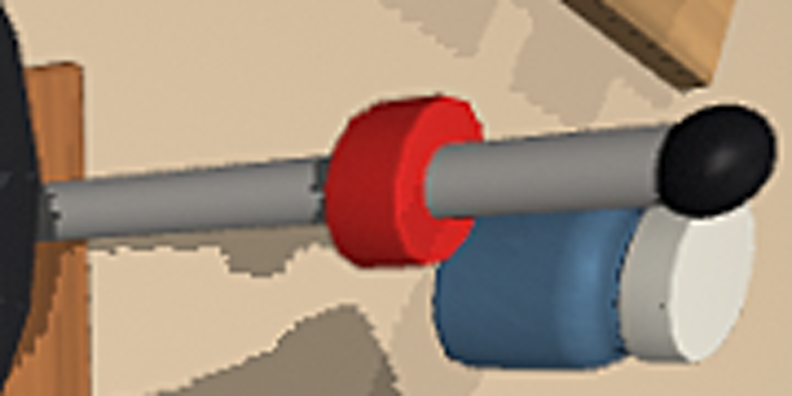

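```bash
python3 -c "
from h import *
from scipy.optimize import least_squares
d=dict(np.load('d11.npz'))
a=np.linspace(0,2*np.pi,120)
C=np.array([(.014*np.cos(t),.014*np.sin(t),s*.007) for t in a for s in(-1,1)])
def ext(p):
    q=np.array([proj(d,p+c) for c in C]);return np.r_[q[:,0].min(),q[:,0].max(),q[:,1].min(),q[:,1].max()]
f=lambda x:380+(x+.5)/4.4-.5
g=lambda y:20+(y+.5)/4.4-.5
m=np.array([f(326),f(484),g(95),g(268)])
for free in (0,1):
  best=least_squares(lambda p:ext(p)-m,[.702,.077,.147],diff_step=.002) if free else least_squares(lambda z:ext(np.array([.702,.0772,z[0]]))-m,[.147],diff_step=.01)
  print(best.x,best.fun)
print(ext(np.array([.702,.077,.148])),m)
for p in ((.703,.0772),(.701,.076),(.699,.0757)): print(p,proj(d,[*p,.2]),proj(d,[*p,.148]))
print('knob px',f(776),g(155))
"
```

```text
[0.14309353] [-1.40454545  1.08636364 -1.80454545 -0.82272727]
[0.69919499 0.08271262 0.14708386] [-1.50454545  1.78636364 -0.90454545  0.97727273]
[458.4 497.3  38.6  79.6] [453.70454545 489.61363636  41.20454545  80.52272727]
(0.703, 0.0772) [556.1  52.4] [478.1  58.4]
(0.701, 0.076) [555.8  56.2] [478.2  61.6]
(0.699, 0.0757) [555.1  59.5] [477.6  64.4]
knob px 555.9772727272727 54.840909090909086
```

```bash
python3 -m crank '0 0 -.0105 .017 -3 0 0;0 0 -.0115 .0165 -3 0 0;0 0 -.012 .016 -3 0 0;0 0 -.012 .016 0 0 0;0 0 0 0 0 0 0;0 0 0 0 0 0 0;0 0 0 0 0 0 0'; python3 -c "
from h import *
st();d=optics.grab_frame('wrist');cv2.imwrite('pics/w12.png',d['frame']);crop(d,380,10,560,130,4.4,'pics/w12c.png');np.savez('d12.npz',**d)"
```

```text
t: 23.38
position: [0.5468, 0.2902, 0.1709]
ee_rot: [2.417, 0.251, 0.095]
force: [0.2, 0.4, -1.4]
opening: 0.0165
t 23.38 pos [0.5468 0.2902 0.1709] yaw 11.86 z [ 0.1354 -0.6408 -0.7557] F [ 0.15  0.41 -1.42] open 0.0165 tips 0.0726 j [-1.41  0.87  0.89  1.74  0.    1.09 -1.99]
```

View pics/w12.png

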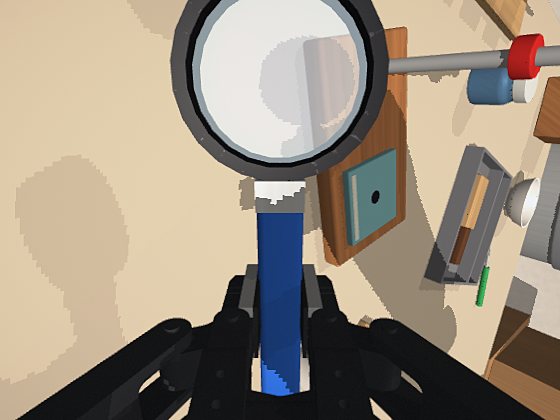

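View pics/w12c.png

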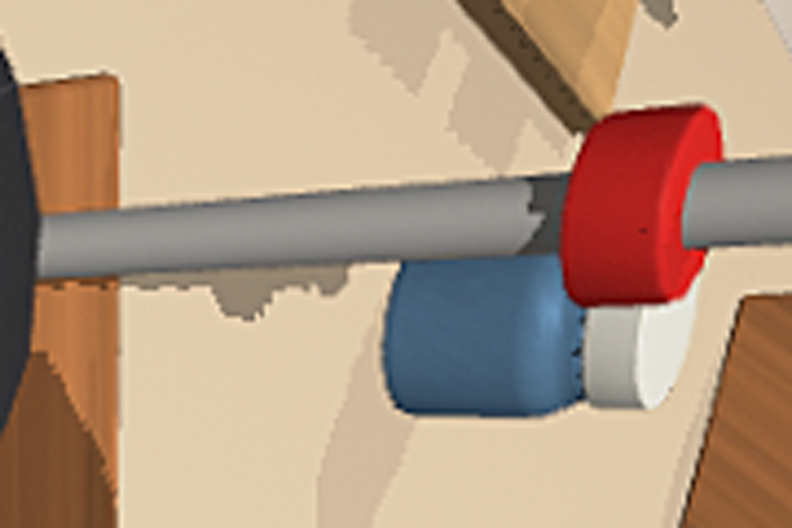

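```bash
python3 -c "
from h import *
from scipy.optimize import least_squares
D=[dict(np.load('d11.npz')),dict(np.load('d12.npz'))]
a=np.linspace(0,2*np.pi,60)
C=np.array([(.014*np.cos(t),.014*np.sin(t),s*.007) for t in a for s in(-1,1)])
import h
def ext(d,p):
    q=np.array([proj(d,p+c) for c in C]);return np.r_[q[:,0].min(),q[:,0].max(),q[:,1].min(),q[:,1].max()]
def M(x0,y0,l,r_,t,b): 
  return np.array([x0+(l+.5)/4.4-.5,x0+(r_+.5)/4.4-.5,y0+(t+.5)/4.4-.5,y0+(b+.5)/4.4-.5])
m=[M(380,20,326,484,95,268),M(380,10,562,723,103,307)]
def res(p,idx): return np.concatenate([ext(D[i],p)-m[i] for i in idx])
for idx in ((0,),(1,),(0,1)):
  b=least_squares(res,[.702,.077,.147],args=(idx,),diff_step=.005);print(idx,b.x,b.fun.round(1))
for xy in ((.702,.0772),(.6985,.076)):
  b=least_squares(lambda z:res(np.array([*xy,z[0]]),(1,)),[.147],diff_step=.01);print(xy,b.x,b.fun.round(1))
print('spot',at(D[1],375.3,197,.028))
s=optics.grab_frame('scene');print(s['frame'].shape)
"
```

```text
(0,) [0.70231133 0.07284203 0.14081557] [-0.9  1.  -0.1  0.2]
(1,) [0.7032599  0.07041395 0.14187043] [-0.7  0.7  0.4 -0.3]
(0, 1) [0.70108464 0.07716661 0.14371271] [-1.   1.6 -0.6  0.3 -1.4  0.9 -0.   0.3]
(0.702, 0.0772) [0.14362072] [-1.3  1.1 -1.5 -1. ]
(0.6985, 0.076) [0.14434504] [-0.9  1.4  4.7  4.5]
spot [0.5821 0.0379 0.028 ]
(420, 560, 3)
```

```bash
python3 -m crank '0 0 .012 -.016 0 0 0;0 0 .012 -.016 3 0 0;0 0 .0115 -.0165 3 0 0;0 0 .0105 -.017 3 0 0;0 0 0 0 8 0 0;0 0 0 0 8 0 0;0 0 0 0 8 0 0;0 0 0 0 8 0 0;0 0 0 0 0 0 0;0 0 0 0 0 0 0;0 0 0 0 0 0 0'; python3 -c "
from h import *
st();plan([.4966,.0209,.249],11.9)"
```

```text
t: 24.85
position: [0.5449, 0.2965, 0.2495]
ee_rot: [3.122, 0.329, -0.001]
force: [0.2, 0.6, -0.7]
opening: 0.0166
t 24.85 pos [0.5449 0.2965 0.2495] yaw 12.02 z [-2.0e-04 -2.5e-03 -1.0e+00] F [ 0.2   0.59 -0.73] open 0.0166 tips 0.0726 j [-1.14  0.48  0.72  1.82 -0.37  0.99 -1.63]
turn deg [0.14 0.04 0.12]
shift [-0.1041  0.2597  0.0005] unturned [-0.1046  0.2595  0.0012]
```

```bash
python3 -m crank '0 -.0104 .026 0 .14 0 .12;0 -.0104 .026 0 0 0 0;0 -.0104 .026 0 0 0 0;0 -.0104 .026 0 0 0 0;0 -.0104 .026 0 0 0 0;0 -.0104 .026 0 0 0 0;0 -.0104 .026 0 0 0 0;0 -.0104 .026 0 0 0 0;0 -.0104 .026 0 0 0 0;0 -.0104 .026 0 0 0 0;0 0 0 0 0 0 0;0 0 0 0 0 0 0'; python3 -c "
from h import *
st();d=optics.grab_frame('wrist');cv2.imwrite('pics/w13.png',d['frame']);d=optics.grab_frame('scene');crop(d,270,150,410,260,5.7,'pics/s13.png');d=optics.grab_frame('top');crop(d,220,135,320,245,5,'pics/t13.png')"
```

```text
t: 26.35
position: [0.4966, 0.0194, 0.2493]
ee_rot: [-3.122, -0.322, 0.0]
force: [-0.7, 0.5, -1.5]
opening: 0.0164
t 26.35 pos [0.4966 0.0194 0.2493] yaw 11.76 z [-4.0e-04  2.7e-03 -1.0e+00] F [-0.66  0.48 -1.54] open 0.0164 tips 0.0726 j [-0.88  0.26  0.84  2.09 -0.25  0.89 -1.26]
```

View pics/w13.png

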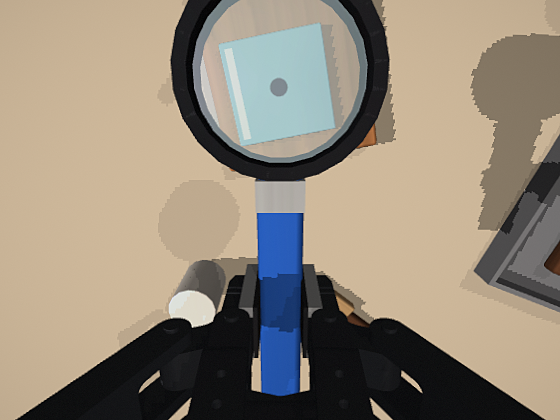

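View pics/s13.png

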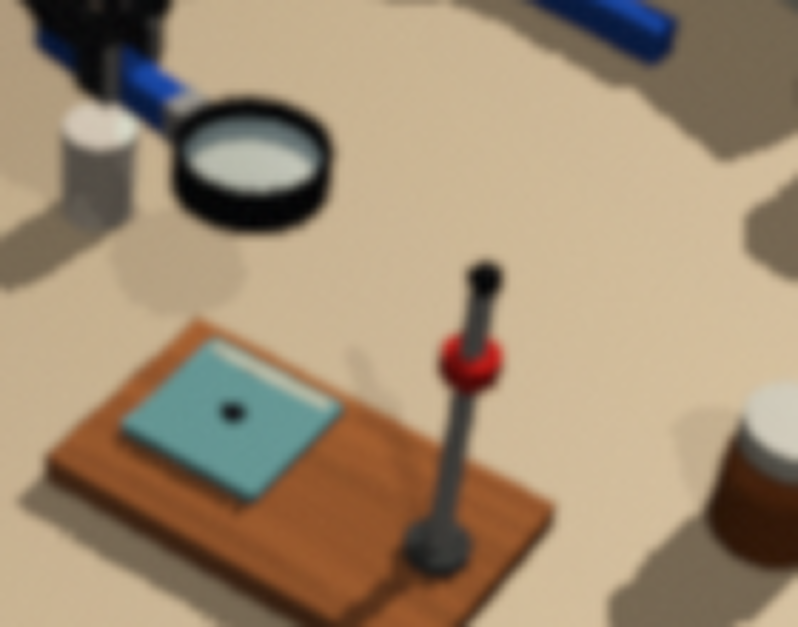

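View pics/t13.png

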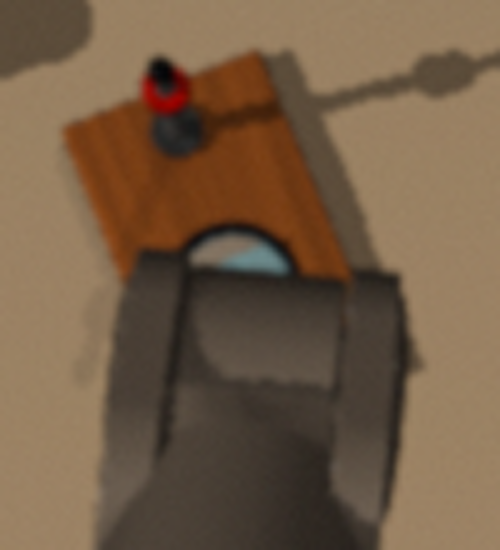

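```bash
cat > m.py <<'E'
from h import *
from scipy.optimize import least_squares
def measure_lens(ul,ur,vb):
    d=optics.grab_frame('wrist'); s=r.get_state(); M=rot()
    a=np.linspace(0,2*np.pi,360)
    def f(p):
        c=s['position']+M@np.array([p[0],p[1],p[2]]); 
        q=np.array([proj(d,c+M@np.array([.036*np.cos(t),.036*np.sin(t),0])) for t in a])
        return np.array([q[:,0].min()-ul,q[:,0].max()-ur,q[:,1].max()-vb])
    b=least_squares(f,[.09,0,.053],diff_step=.01,x_scale=[.1,.01,.1])
    print('lens top in tool',b.x.round(4),b.fun.round(1),'world mid',s['position']+M@(b.x+[0,0,.011]))
    b=least_squares(lambda q:f([q[0],q[1],.053]),[.09,0],diff_step=.01,x_scale=[.1,.01])
    print(' z fixed',b.x.round(4),b.fun.round(1),'world mid',s['position']+M@np.array([*b.x,.064]))
    return d
E
python3 -c "
from m import *
d=measure_lens(171,389,181)
print('spot wrist',at(d,279,87.5,.028))
s=optics.grab_frame('scene')
f=lambda x,y:(270+(x+.5)/5.7-.5,150+(y+.5)/5.7-.5)
print('spot scene',at(s,*f(232,412),.028),f(232,412))
print('collar px',f(470,362))
crop(d,160,0,400,190,3.3,'pics/w13c.png')
"
```

```text
lens top in tool [ 0.0878 -0.      0.053 ] [1.3 1.2 0. ] world mid [0.5826047  0.03825729 0.18515265]
 z fixed [0.0879 0.    ] [ 1.3  1.4 -0.4] world mid [0.58276047 0.03824834 0.18517154]
spot wrist [0.5822 0.0396 0.028 ]
spot scene [0.5797 0.0405 0.028 ] (310.2894736842105, 221.86842105263156)
collar px (352.0438596491228, 213.09649122807016)
```

View pics/w13c.png

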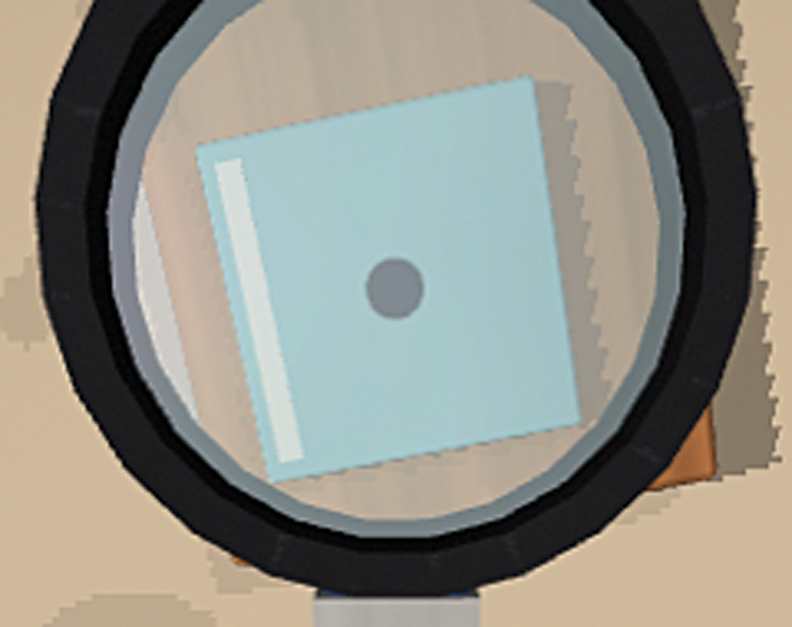

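```bash
python3 -m crank '0 0 -.001 .01 -.1 0 0;0 0 0 .01 0 0 0;0 0 0 .01 0 0 0;0 0 0 .01 0 0 0;0 0 0 0 0 0 0;0 0 0 0 0 0 0;0 0 0 0 0 0 0;0 0 0 0 0 0 0'; python3 -c "
from m import *
st();measure_lens(171,389,181);s=optics.grab_frame('scene');np.savez('s14.npz',**s);crop(s,290,160,370,240,7,'pics/s14.png')"
```

```text
t: 27.6
position: [0.4965, 0.0206, 0.2095]
ee_rot: [-3.124, -0.322, -0.0]
force: [0.5, 0.2, -0.4]
opening: 0.0167
t 27.6 pos [0.4965 0.0206 0.2095] yaw 11.77 z [ 2.e-04  9.e-04 -1.e+00] F [ 0.47  0.2  -0.44] open 0.0167 tips 0.0726 j [-0.83  0.33  0.79  2.12 -0.32  0.81 -1.2 ]
lens top in tool [0.0878 0.     0.0529] [1.2 1.2 0.1] world mid [0.58247683 0.0386134  0.14552473]
 z fixed [0.088 0.   ] [ 1.2  1.2 -0.5] world mid [0.58267308 0.03865438 0.14546216]
```

View pics/s14.png

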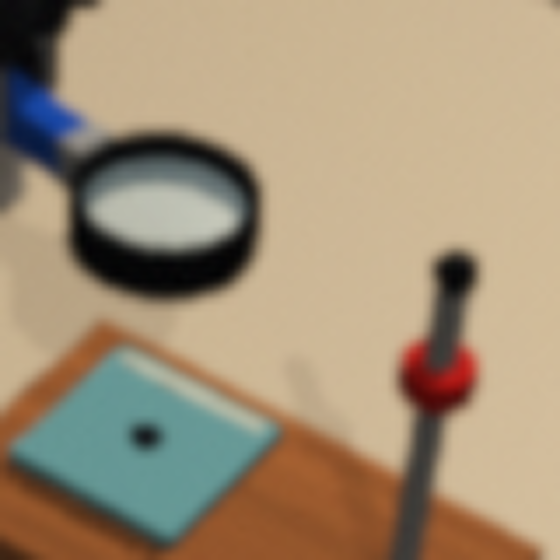

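```bash
python3 -c "
from m import *
d=dict(np.load('s14.npz'))
a=np.linspace(0,2*np.pi,120)
def ext(p,R_,h):
    q=np.array([proj(d,np.array(p)+[R_*np.cos(t),R_*np.sin(t),s*h]) for t in a for s in(-1,1)]);return np.r_[q[:,0].min(),q[:,0].max(),q[:,1].min(),q[:,1].max()]
M=lambda l,r_,t,b:np.array([290+(l+.5)/7-.5,290+(r_+.5)/7-.5,160+(t+.5)/7-.5,160+(b+.5)/7-.5])
me=M(68,261,130,298);print('rim meas-pred',(me-ext((.5826,.0386,.1455),.036,.011)).round(2))
mc=M(399,479,338,413)
for xy in ((.702,.077),(.699,.077)):
  for z in (.142,.145,.148): print(xy,z,(mc-ext((*xy,z),.014,.007)).round(2))
print('spot meas-pred',np.array([290+145.5/7-.5,160+436.5/7-.5])-proj(d,(.5825,.0391,.028)))
print('knob', M(433,479,250,290), proj(d,(.702,.077,.2)))
t=optics.grab_frame('top')
print('post base/knob in top pred',proj(t,(.702,.077,.03)),proj(t,(.702,.077,.2)))
"
```

```text
rim meas-pred [ 0.29 -0.24 -0.86 -1.16]
(0.702, 0.077) 0.142 [ 0.57 -0.2  -0.94 -2.23]
(0.702, 0.077) 0.145 [ 0.37 -0.3  -0.04 -1.33]
(0.702, 0.077) 0.148 [ 0.27 -0.5   0.76 -0.43]
(0.699, 0.077) 0.142 [ 1.27  0.6  -0.24 -1.43]
(0.699, 0.077) 0.145 [ 1.07  0.4   0.66 -0.63]
(0.699, 0.077) 0.148 [0.97 0.2  1.56 0.27]
spot meas-pred [-0.11428571 -0.84285714]
knob [351.42857143 358.         195.28571429 201.        ] [355.2 197.1]
post base/knob in top pred [255.3 161. ] [252.1 148.7]
```

```bash
python3 -c "
from m import *
D=[dict(np.load(n)) for n in('d11.npz','d12.npz','s14.npz')]
a=np.linspace(0,2*np.pi,60)
def ext(d,p):
    q=np.array([proj(d,np.array(p)+[.014*np.cos(t),.014*np.sin(t),s*.007]) for t in a for s in(-1,1)]);return np.r_[q[:,0].min()+q[:,0].max(),q[:,1].min()+q[:,1].max()]/2
M=lambda x0,y0,k,l,r_,t,b:np.array([x0+((l+r_)/2+.5)/k-.5,y0+((t+b)/2+.5)/k-.5])
m=[M(380,20,4.4,326,484,95,268),M(380,10,4.4,562,723,103,307),M(290,160,7,399,479,338,413)+[0,.95]]
# wrist pixel bias from spot seen in the same views, nominal spot
sp=np.array([.5825,.0391,.028]); bias=[np.array([365,185])-proj(D[0],sp),np.array([375.3,197])-proj(D[1],sp)];print(bias)
for B in (0,1):
  mm=[m[0]-B*bias[0],m[1]-B*bias[1],m[2]]
  for idx in ((0,1,2),(0,2),(1,2)):
    b=least_squares(lambda p:np.concatenate([(ext(D[i],p)-mm[i])*(3 if i==2 else 1) for i in idx]),[.702,.077,.144],diff_step=.005);print(B,idx,b.x.round(4),b.fun.round(1))
"
```

```text
[array([0.5, 0.6]), array([0.5, 0.4])]
0 (0, 1, 2) [0.7011 0.0776 0.1438] [ 0.1 -0.4 -0.3 -0.1 -0.4 -0.5]
0 (0, 2) [0.7011 0.0775 0.1435] [-0.2 -0.3 -0.4 -0.2]
0 (1, 2) [0.7014 0.0774 0.1438] [-0.1 -0.4 -0.3 -0.2]
1 (0, 1, 2) [0.7013 0.0778 0.1435] [ 0.2 -0.1 -0.2 -0.1 -0.1 -0.2]
1 (0, 2) [0.7013 0.0779 0.1433] [-0.  -0.1  0.  -0. ]
1 (1, 2) [0.7014 0.0777 0.1436] [-0.  -0.1 -0.1 -0.2]
```

The three views agree: collar middle at z = 0.1436 m. I lower the loupe 1.9 mm to match.

```bash
python3 -m crank '0 0 -.0005 .0019 0 0 0;0 0 0 0 0 0 0;0 0 0 0 0 0 0;0 0 0 0 0 0 0;0 0 0 0 0 0 0;0 0 0 0 0 0 0;0 0 0 0 0 0 0;0 0 0 0 0 0 0'; python3 -c "
from m import *
st();d=measure_lens(171,389,181);cv2.imwrite('pics/w15.png',d['frame']);s=optics.grab_frame('scene');cv2.imwrite('pics/s15.png',s['frame']);print(r.get_state()['qvel'].round(4))"
```

```text
t: 28.75
position: [0.4963, 0.0211, 0.2073]
ee_rot: [-3.124, -0.322, 0.0]
force: [1.3, -0.6, -1.4]
opening: 0.0164
t 28.75 pos [0.4963 0.0211 0.2073] yaw 11.77 z [-2.e-04  6.e-04 -1.e+00] F [ 1.31 -0.58 -1.35] open 0.0164 tips 0.0726 j [-0.83  0.33  0.79  2.13 -0.33  0.81 -1.2 ]
lens top in tool [ 0.0878 -0.0001  0.053 ] [1.1 1.  0. ] world mid [0.58224191 0.03908476 0.14331019]
 z fixed [0.0879 0.    ] [ 1.2  1.3 -0.2] world mid [0.58235373 0.03902493 0.14334224]
[-0.0022 -0.0009 -0.0007  0.0004 -0.0012  0.001   0.0005]
```

View pics/w15.png

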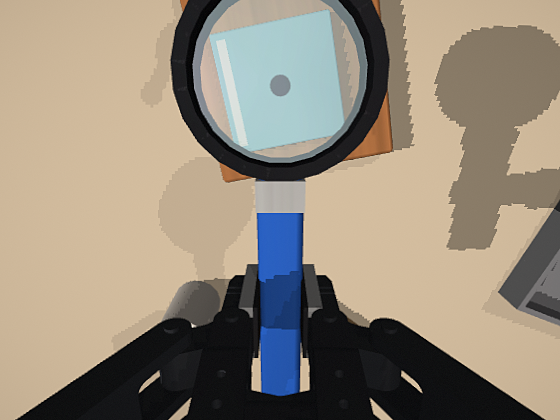

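View pics/s15.png

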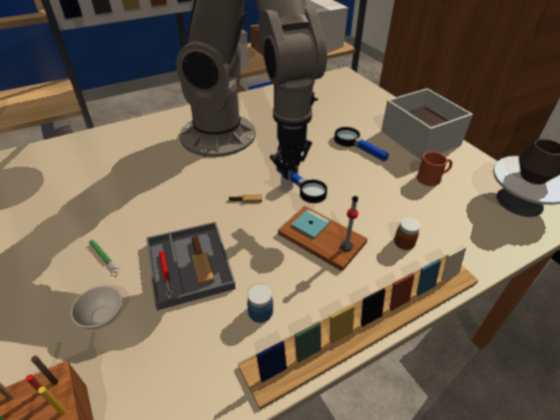

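The loupe is level and still, centred over the spot, and the beater is in the tray. Handing in.

```bash
python3 -c "
from h import *
d=optics.grab_frame('wrist');print(at(d,280,85.5,.028));st();print(job.hand_in())"
```

```text
[0.5824 0.0394 0.028 ]
t 28.9 pos [0.4964 0.0211 0.2074] yaw 11.77 z [-1.e-04  7.e-04 -1.e+00] F [-0.31  0.7  -0.71] open 0.0164 tips 0.0726 j [-0.83  0.33  0.79  2.13 -0.33  0.81 -1.2 ]
the job is handed in; nothing more can be done
None
```

I laid the larger beater flat in the tray's wide compartment and let go of it. Then I gripped the smaller loupe by its blue handle and handed in at 28.9 s, still holding it over the tile's spot.

**Last checks:**
- **Centring:** the lens centre is at (0.5824, 0.0390) and the spot at (0.5824, 0.0394), both from the wrist camera, so they agree within about 1 mm.
- **Height:** the middle of the rim is at 0.1433 m and the collar middle at 0.1436 m, from two wrist views plus the scene view.
- **Level and still:** the loupe is level to about 0.05° and did not slip in the grip. Joint speeds were near zero.
- **Other objects:** the collar and everything else look undisturbed in the last picture.

**Disagreements between cameras:**
- The top and scene cameras put the spot about 3 mm away from the wrist camera's position, in opposite directions, so I used the wrist value.
- The first coarse collar estimate was 0.148 m. It dropped to 0.1436 m with the closer wrist views and a correction of about one pixel to the scene camera.

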